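# Line up a mould cover with a drift pin and fit the bolt

## Task

The blue cover of the injection mould hangs on one bolt and is sprung out of line. Take the red-handled drift pin from the orange rack, feel for the large hole with it, press it home until its collar sits flat on the cover, which draws the cover into line, and leave it in; then fit the black-handled bolt fully home in the smaller hole. Never push either pin harder than about 35 N, and leave the mallet, the square tube and the blue bin where they are.

Things in the scene. Friction and masses are not known exactly. Their poses are not given: they have to be found in the camera images.
- bed: fixed dark steel bed 220 (x) by 140 (y) by 12 mm, z up; origin under its centre, on the bench. On it is clamped the aluminium lower mould half, 140 by 92 by 28 mm, sides along the bed's, anywhere up to 10 mm either way along the bed's x (not measured). Nominal hole axes: drift hole 16 mm wide at x +50, y +28; bolt hole 12.5 mm at x +50, y -28; 28 mm deep, exact in y and to each other
- cover (a joint): swing of the blue cover (132 by 84 by 10 mm, top 50.5 mm above the bench) flat about its fitted bolt, which is 100 mm to -x of the bolt hole; rad, 0 = in line, positive = counter-clockwise from above. Spring and friction hold it at 0.04 to 0.065; it springs back out when let go. About 8 N sideways at the drift hole lines it up. Its holes match those below at 0, centres 16 mm from its +x edge
- drift: steel drift pin upright in one of the rack's holes; origin at the centre of the collar's underside, z up. Below: 34 mm long, 14.4 mm thick for the upper 13 mm, then tapering to 4.4 mm at the tip. Above: steel collar 23 mm across, 4 mm thick, then a red square handle 18 by 18 mm (sides along x and y) from 4 to 38 mm. Home: collar flat on the cover; takes a push of 8 to 20 N
- bolt: plain push-in bolt (no thread) upright in the rack's other hole; origin at the centre of the collar's underside, z up. Below: 31 mm long, 10 mm thick, the last 3 mm tapering to 7 mm. Above: brass collar 23 mm across, 4 mm thick, then a black square handle 18 by 18 mm (sides along x and y) from 4 to 38 mm. Home: collar on the cover
- rack: fixed orange pin rack 50 (x) by 130 (y) by 40 mm high on a grey foot 70 by 150 mm; origin under its centre; two 18 mm holes at y +35 and -35 mm; the collars rest on its top, 40 mm above the bench
- mallet: bystander: mallet lying on the bench, white head 85 mm wide, 41 mm high, about 250 mm long; origin near the middle of the handle, on the bench
- tube: bystander: piece of dark square steel tube, 50 mm cube, standing; origin under its centre
- bin: bystander: blue open bin 110 by 150 by 55 mm; origin under its centre

How it is judged:
By the outcome, as a careful person would: the job done as asked, in the order asked, and still so for the second after the job is handed in, with the robot touching nothing.
It also fails if it takes over 72 s, if anything falls off the work surface, if the arm or the gripper's body presses on something with over 40 N, if the wrist force passes 120 N, or if a joint passes its speed limit or range.

## Robot

A 6-joint arm with a two-finger parallel gripper is mounted at the origin on the work surface. World frame = base frame: x ahead of the robot, y to its left, z up, the work surface at z = 0. Lengths are in mm, angles in rad, forces in N, time in s.
With the tool pointing down it reaches from about 300 to 775 mm from the base axis. Payload 14.6 kg.
Tool frame: the origin (TCP) lies on the centre line of the jaws, within the pads' length; the fingertips stand 19 mm ahead of it and the grasp point (between the pads) is the TCP (bot.tip_reach is the distance from the TCP to the fingertips, in mm); y points along the fingers, x is the direction in which the jaws open and shut, and the axes are right-handed (so a half turn about y gives the same grasp; the last joint's range is limited). The gripper opens to 85 mm and grips with 20 to 120 N. Pads are 22 mm wide; open, the fingers measure 114 mm over their backs; the gripper's body (76 mm by 85 mm) begins 54 mm behind the grasp point. The pads swing forward as they close: fully open they stand 13 mm farther back than shut.
Start: joints at [1.213, 0.3, 1.521, -0, 1.321, -0.067], TCP at [157.693, 526.899, 250.281] pointing down, gripper open.
Joint ranges: [-3.03, 3.03], [-0.79, 2.21], [0.23, 2.52], [-1.04, 4.18], [0, 3.07], [-2.55, 2.55]. Speed limits (rad/s): [2.22, 2.22, 2.57, 3.14, 3.14, 3.14].

## Interface

Orientations are given as a unit quaternion [w, x, y, z].
In Python, from rig import bot gives the robot as it stands. Calls block until the motion is done:
- bot.move_to(position, orientation): joint-space move of the TCP to a pose.
- bot.servo_line(position, attitude=None, speed=150, until_force=None): straight line of the TCP; attitude=None keeps the orientation; speed is the mean speed in mm/s. With until_force (N) it stops when the force on the tool has changed by that much, and returns True; else False.
- bot.move_joints(angles): joint-space move.
- bot.move_gripper(opening, grip_force=None): finger opening in mm; grip_force is the grip in N (None keeps the last); returns when the fingers have stopped.
- bot.dwell(seconds).
- bot.ik(position, orientation): joint angles nearest the present ones, or None.
- bot.read_state(): the state.
- bot.read_camera(name): name is "scene" or "side" or "wrist"; returns a dict with "image" (480x640x3 uint8, blue, green, red), "depth" (480x640 float32, mm along the optical axis (not along the pixel's ray), 0 where there is no reading), "fovy" (degrees; the focal length in pixels is half the picture's height over the tangent of half this angle, whatever the lens; pixels are square), "cx", "cy" (the principal point, pixels), "eye" and "attitude" of the camera in the world; the wrist camera has in their place "mount" (4x4, takes a point from camera to tool coordinates, whose origin is the TCP and whose axes are the tool frame's). Camera axes: x right, y down, z forward; pixel columns grow to the right and rows downward; lengths in mm; the calibration is good to about 2 mm. A picture is of the moment at which its call begins: read the wrist's pose just before it.
A pose or a line that the arm cannot do raises bot.MotionError and nothing moves.
- bot.finish_job(): hands the job in, once; it reports no verdict.
The state is a dict: "clock": time; "joint_positions": joint angles; "qvel": joint speeds; "effort": joint torques, N m; "ee_pos": TCP position; "tool_rot": TCP orientation; "ft_force": force on the tool from outside, world axes, zero at the start; "moment": the same for the moment, N m; "grip_width": finger opening in mm.
Only numpy, scipy, OpenCV 4.12 (cv2) and the standard library are available. Lean on these libraries where they do the work, as an engineer would, in place of code of your own. Each camera call takes 0.05 s, during which the arm holds its last target. There are 200 camera calls.

## Working session

There is one attempt and no reset: what is moved stays moved. The work goes in short steps, each a Python script; the robot and the scene stay as the last script left them, time stands still between calls to the robot, and variables do not carry over. Pictures are saved under pics/ and viewed, about 8 in all and at most 12, crops included, and the job is handed in when it is done.

```bash
ls; mkdir -p pics; python3 - <<'E'
from rig import bot
import cv2,numpy as np
s=bot.read_state();print(s)
for n in("scene","side"):
    c=bot.read_camera(n);cv2.imwrite(f"pics/{n}0.png",c["image"]);np.savez(f"{n}0.npz",**c)
    print(n,c["fovy"],c["cx"],c["cy"],c["eye"],c["attitude"])
c=bot.read_camera("wrist");print(c["mount"],c["fovy"],c["cx"],c["cy"])
E
```

```text
pics
{'clock': 0.0, 'joint_positions': array([ 1.21340120e+00,  3.00450930e-01,  1.52160866e+00,  6.08887584e-06,
        1.32068108e+00, -6.65930857e-02]), 'qvel': array([-4.76513546e-05, -1.03682323e-03, -6.31485697e-04,  1.02447697e-03,
       -7.52700260e-04, -1.28158765e-03]), 'effort': array([ 4.00436829e-04, -5.43506706e+01, -3.61790192e+01, -1.30671483e-04,
        4.01973506e-03, -2.84124958e-06]), 'ee_pos': array([157.61787093, 526.7038804 , 249.72069534]), 'tool_rot': array([-0.56695034,  0.56738722,  0.42193673, -0.42262093]), 'ft_force': array([ 0.12828977, -0.23745354, -0.34285164]), 'moment': array([-0.03491574, -0.04321901, -0.03852161]), 'grip_width': 85.24946963662084}
scene 46.403395723598614 317.80568436763434 231.46545339355313 [1431.48166165 -324.90555035 1191.92830113] [-0.27378892  0.78824583  0.52236795 -0.17561281]
side 53.227135527095655 316.4376616498004 247.79191141338094 [  -8.04384015 -531.2143643   643.25793226] [-0.41517444  0.81543402 -0.35689584  0.18794388]
[[ 9.99999637e-01 -8.35837681e-04 -1.62837186e-04 -5.47232483e-02]
 [-1.14757932e-04 -3.21756035e-01  9.46822602e-01 -1.24884340e+02]
 [-8.43783856e-04 -9.46822240e-01 -3.21756015e-01  8.25985652e+01]
 [ 0.00000000e+00  0.00000000e+00  0.00000000e+00  1.00000000e+00]] 68.51268006356845 312.2792039445867 237.86028259519327
```

View images.

View pics/scene0.png

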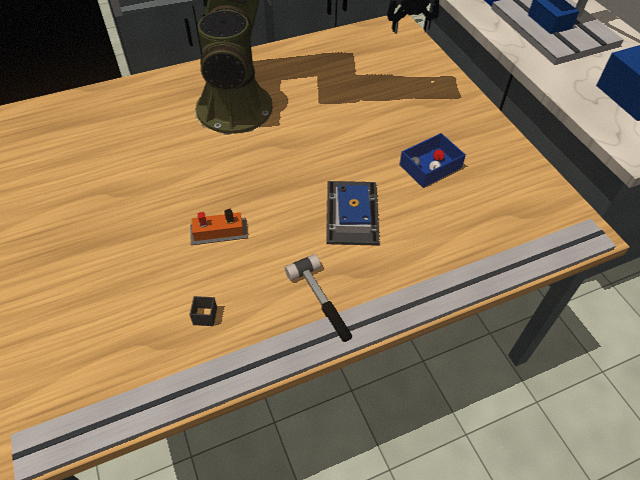

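View pics/side0.png

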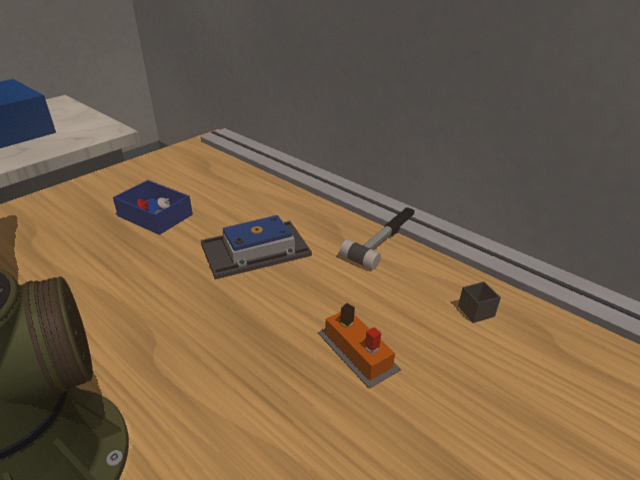

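Scene view: orange rack at (219,228) with red handle (202,218) and black (229,215), mould at (353,212), mallet (320,290), tube (203,311), bin (433,160). Side view: rack (358,345), red (373,338), mould (262,243). I'll get a coarse fix, then use the wrist camera.

```bash
cat > h.py <<'E'
from rig import bot
import cv2,numpy as np
from scipy.spatial.transform import Rotation as R
def rot(q): return R.from_quat(np.roll(np.asarray(q,float),-1))
def quat(r): return np.roll(r.as_quat(),1)
def pose(c,s=None):
    if "eye" in c: return np.array(c["eye"]),rot(c["attitude"]).as_matrix()
    T=np.asarray(c["mount"]); Rt=rot(s["tool_rot"]).as_matrix()
    return Rt@T[:3,3]+s["ee_pos"],Rt@T[:3,:3]
def rays(c,uv):
    f=240/np.tan(np.radians(float(c["fovy"]))/2); uv=np.atleast_2d(uv).astype(float)
    return np.c_[(uv[:,0]-c["cx"])/f,(uv[:,1]-c["cy"])/f,np.ones(len(uv))]
def plane(c,uv,z,s=None):
    e,A=pose(c,s); d=rays(c,uv)@A.T
    return e+d*((z-e[2])/d[:,2])[:,None]
def cloud(c,m,s=None):
    v,u=np.nonzero(m&(c["depth"]>0)); e,A=pose(c,s)
    return e+(rays(c,np.c_[u,v])*c["depth"][v,u][:,None])@A.T
def masks(im):
    h=cv2.cvtColor(im,cv2.COLOR_BGR2HSV).astype(int);H,S,V=h[...,0],h[...,1],h[...,2]
    return dict(blue=(H>105)&(H<128)&(S>130)&(V>50),red=((H<4)|(H>175))&(S>190)&(V>70),orange=(H>=5)&(H<13)&(S>215),
                black=V<45)
def down(a): # tool y down, tool x (jaws) at angle a in the world xy
    x=np.array([np.cos(a),np.sin(a),0]);y=np.array([0,0,-1.]);return quat(R.from_matrix(np.c_[x,y,np.cross(x,y)]))
def wrist(n):
    s=bot.read_state();c=bot.read_camera("wrist");cv2.imwrite(f"pics/{n}.png",c["image"])
    np.savez(f"{n}.npz",**c,**{k:s[k] for k in("ee_pos","tool_rot")});return c,s
E
python3 - <<'E'
from h import *
print(rot(bot.read_state()["tool_rot"]).as_matrix().round(2))
for n in("scene","side"):
    c=np.load(n+"0.npz");c={k:c[k] for k in c};m=masks(c["image"])
    for k in("blue","red","orange"):
        nl,lab,st,ce=cv2.connectedComponentsWithStats(m[k].astype(np.uint8))
        for i in range(1,nl):
            if st[i,4]>25:
                p=cloud(c,lab==i)
                if len(p): print(n,k,st[i,4],ce[i].round(),np.median(p,0).round(),p.min(0).round(),p.max(0).round())
E
```

```text
[[ 0.29 -0.   -0.96]
 [ 0.96 -0.    0.29]
 [-0.   -1.    0.  ]]
scene blue 34 [490.   1.] [-227. 1140.    0.] [-249. 1131.  -11.] [-200. 1157.   16.]
scene blue 971 [551.  13.] [  22. 1206.   75.] [ -70. 1187.   13.] [  78. 1304.   96.]
scene blue 28 [566.  21.] [  73. 1252.   63.] [  69. 1224.   29.] [  80. 1287.   82.]
scene blue 2042 [623.  79.] [ 427. 1191.   65.] [ 349. 1177.  -17.] [ 556. 1309.  126.]
scene blue 1462 [432. 159.] [475. 465.  25.] [412. 372.  -6.] [550. 538.  60.]
scene blue 970 [354. 204.] [566. 163.  48.] [489. 100.  11.] [637. 222.  56.]
scene red 87 [438. 155.] [471. 486.  27.] [456. 471.  12.] [484. 501.  41.]
scene red 34 [201. 215.] [ 469. -232.   76.] [ 456. -239.   59.] [ 476. -223.   81.]
scene orange 335 [217. 223.] [ 480. -197.   38.] [ 435. -262.   22.] [ 515. -131.   76.]
side blue 1424 [ 15. 104.] [ 473. 1195.  117.] [ 379. 1180.   13.] [ 549. 1446.  126.]
side blue 28 [  8. 143.] [ 397. 1191.   -3.] [ 374. 1181.   -7.] [ 432. 1200.    6.]
side blue 122 [152. 206.] [499. 494.   5.] [435. 386.   1.] [519. 532.  57.]
side red 52 [142. 203.] [463. 481.  32.] [455. 473.  20.] [478. 495.  39.]
side red 57 [374. 332.] [ 465. -232.   78.] [ 458. -241.   76.] [ 471. -224.   81.]
side orange 788 [361. 340.] [ 466. -201.   40.] [ 436. -265.   34.] [ 505. -132.   79.]
```

```bash
python3 - <<'E'
from h import *
a=np.pi/2+np.arctan2(163,562)
bot.move_to([562,163,235],down(a)); bot.dwell(.2); wrist("w_mould"); print(bot.read_state()["clock"],bot.read_state()["joint_positions"].round(2))
a=np.pi/2+np.arctan2(-197,470)
bot.move_to([470,-197,235],down(a)); bot.dwell(.2); wrist("w_rack"); print(bot.read_state()["clock"],bot.read_state()["joint_positions"].round(2))
E
```

```text
2.3667 [ 0.22  0.39  1.44  0.    1.32 -1.63]
4.0083 [-0.47  0.22  1.65  0.    1.26 -1.64]
```

View pics/w_mould.png

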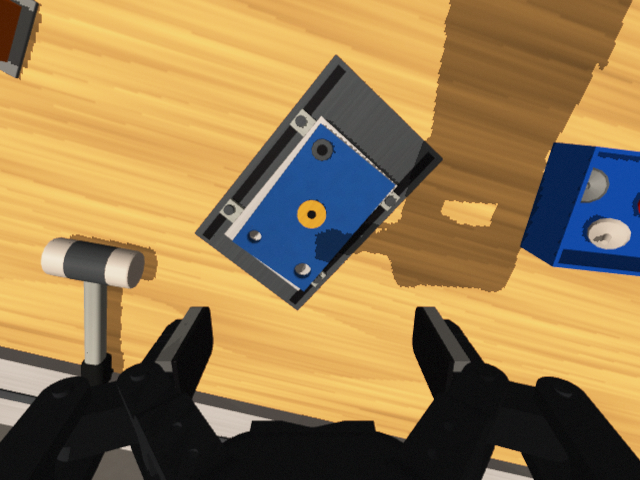

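View pics/w_rack.png

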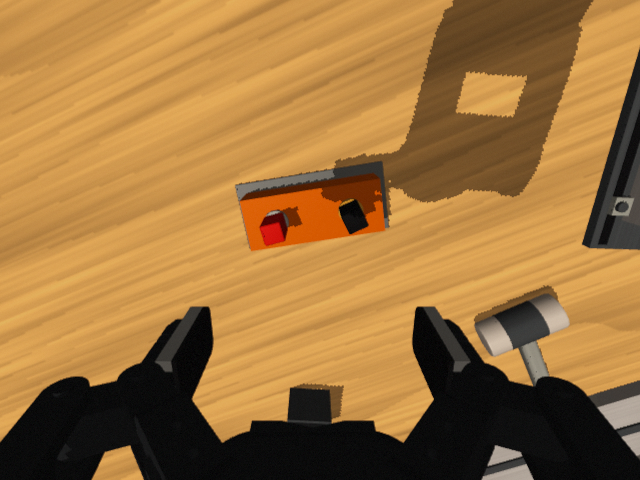

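Mould view: socket-headed pivot bolt at (322,150), bush (312,213), bolt hole (254,236), drift hole (302,270), so bed +x runs down-left in the picture. Rack view: red handle at (273,229) and black (353,216), with differing yaws.

```bash
python3 - <<'E'
from h import *
ld=lambda n:dict(np.load(n+".npz"))
c=ld("w_rack"); roi=np.zeros((480,640),bool); roi[165:255,225:395]=1
P=np.full((480,640,3),np.nan); 
m=roi&(c["depth"]>0); P[m]=cloud(c,m,c)
mk=masks(c["image"])
for n,sel in(("red",mk["red"]),("black",(c["image"].max(2)<40))):
    t=sel&roi&(P[...,2]>74); t=cv2.morphologyEx(t.astype(np.uint8),cv2.MORPH_OPEN,np.ones((3,3)))>0
    q=P[t]; uv=np.argwhere(t)[:,::-1]; xy=plane(c,uv,78,c)[:,:2]
    print(n,t.sum(),np.median(q[:,2]),q[:,:2].mean(0).round(1),xy.mean(0).round(1),cv2.minAreaRect(xy.astype(np.float32)))
o=mk["orange"]&roi&(abs(P[...,2]-40)<4); xy=plane(c,np.argwhere(o)[:,::-1],40,c)[:,:2]
print("rack",np.median(P[o][:,2]),cv2.minAreaRect(xy.astype(np.float32)))
c=ld("w_mould")
for nm,uv,z in(("pivot",(322,150),50),("bush",(312,213),50.5),("bolth",(254,236),50.5),("drifth",(302,270),50.5)):
    d=c["depth"][uv[1],uv[0]]; print(nm,plane(c,uv,z,c).round(1))
cor=plane(c,[(337,57),(441,158),(297,308),(197,235)],12,c)[:,:2];print(cor.round(1),np.linalg.norm(cor-np.roll(cor,-1,0),axis=1))
m=masks(c["image"])["blue"];m[:,480:]=0;q=cloud(c,m,c);print(np.percentile(q[:,2],[5,50,95]))
E
```

```text
red 437 79.15137045587318 [ 464.6 -230.6] [ 464.9 -230.9] ((464.8787841796875, -230.8851318359375), (17.570566177368164, 18.626510620117188), 82.01326751708984)
black 434 79.14315141656868 [ 480.8 -163.3] [ 481.2 -163.3] ((481.37371826171875, -163.15847778320312), (18.623350143432617, 16.91873550415039), 4.29459810256958)
rack 41.158491558569466 ((473.34503173828125, -197.01499938964844), (129.8761749267578, 50.99538803100586), 76.37757110595703)
pivot [[505.  155.5  50. ]]
bush [[560.7 162.7  50.5]]
bolth [[596.8 117.2  50.5]]
drifth [[617.4 169.2  50.5]]
[[427.1 147. ]
 [482.9 270.1]
 [680.4 179.9]
 [626.5  57.2]] [135.18228207 217.13754734 134.02159589 218.70650328]
[50.50266066 51.71907602 52.89408588]
```

```bash
python3 - <<'E'
from h import *
q=down(np.radians(-8)); p=np.array([464.8,-230.8,0])
bot.move_gripper(44)
bot.move_to(p+[0,0,130],q); bot.servo_line(p+[0,0,65.5],speed=80,until_force=10)
s=bot.read_state();print(s["ee_pos"].round(1),s["ft_force"].round(1))
bot.move_gripper(10,grip_force=100); s=bot.read_state();print(s["grip_width"],s["ft_force"].round(1))
bot.servo_line(p+[0,0,130],speed=100);s=bot.read_state();print(s["grip_width"],s["ft_force"].round(1))
q=down(np.radians(-5))
bot.move_to([580,125,185],q); bot.dwell(.25); wrist("w_m2"); print(bot.read_state()["clock"],bot.read_state()["joint_positions"].round(2))
E
```

```text
[ 465.1 -230.9   65.9] [ 0.1 -0.2  0.7]
16.22968385395768 [-2.   0.4  5.6]
16.419132989781435 [ 0.   0.3 -2.2]
9.45 [ 0.15  0.45  1.47 -0.    1.22  0.24]
```

View pics/w_m2.png

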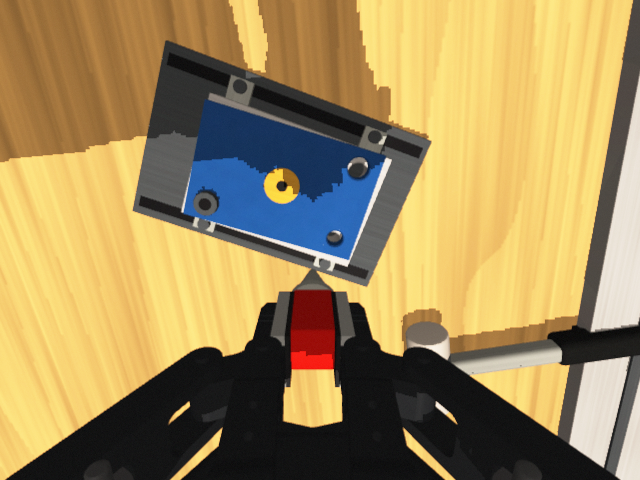

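Pin held; tip at (312,270), pivot head (206,203), drift hole (358,168) with lower mould visible in it, bolt hole (335,237). Now precise contours.

```bash
python3 - <<'E'
from h import *
c=dict(np.load("w_m2.npz")); im=c["image"]
b=im[...,0].astype(int);r=im[...,2].astype(int)
blue=((b>r*1.6+15)).astype(np.uint8); blue[:,440:]=0; blue[300:]=0
blue=cv2.morphologyEx(blue,cv2.MORPH_OPEN,np.ones((3,3)))
cs,_=cv2.findContours(blue,cv2.RETR_CCOMP,cv2.CHAIN_APPROX_NONE)
H={}
for k in cs:
    if 60<cv2.contourArea(k)<2000:
        w=plane(c,k[:,0],50.5,c)[:,:2].astype(np.float32); e=cv2.fitEllipse(w)
        print("hole",k[:,0].mean(0).round(1),np.array(e[0]).round(1),np.array(e[1]).round(1))
# long bed edges: subpixel via gradient search along normals
g=cv2.cvtColor(im,cv2.COLOR_BGR2GRAY).astype(np.float32)
g=cv2.GaussianBlur(cv2.cvtColor(im,cv2.COLOR_BGR2HSV)[...,1].astype(np.float32),(0,0),1)
def edge(p0,p1,z,t0=.08,t1=.92):
    p0,p1=np.array(p0,float),np.array(p1,float);d=(p1-p0)/np.linalg.norm(p1-p0);n=np.array([-d[1],d[0]])
    out=[]
    for t in np.linspace(t0,t1,80):
        o=np.arange(-7,7.01,.25);pts=(p0+t*(p1-p0)+o[:,None]*n).astype(np.float32)
        v=cv2.remap(g,pts[:,0].reshape(1,-1),pts[:,1].reshape(1,-1),cv2.INTER_LINEAR)[0]
        out.append(pts[np.argmax(abs(np.gradient(v)))])
    w=plane(c,np.array(out),z,c)[:,:2].astype(np.float32)
    vx,vy,x,y=cv2.fitLine(w,cv2.DIST_HUBER,0,.5,.01).ravel(); res=np.abs((w-[x,y])@[-vy,vx])
    print("edge deg",np.degrees(np.arctan2(vy,vx)).round(2),"res",np.median(res).round(2),(x,y))
edge((167,42),(430,141),12);edge((134,210),(367,285),12,.08,.7);edge((167,42),(134,210),12);edge((430,141),(367,285),12)
# cover edges and lower mould edges are close: crop for viewing
cv2.imwrite("pics/crop.png",cv2.resize(im[90:280,180:400],None,fx=3.6,fy=3.1,interpolation=cv2.INTER_CUBIC)[:600])
for u,v in((206,203),(335,237),(358,168),(282,186)):print(plane(c,(u,v),50.5,c).round(1))
print(c["ee_pos"], "tip",plane(c,(312,268),c["ee_pos"][2]-25-34,c).round(1))
E
```

```text
hole [334.2 236.1] [596.8 118.9] [10.8 12.4]
hole [205.7 202.5] [502.4 153.9] [18.7 20.6]
hole [281.4 185.4] [560.6 161.6] [28.  28.1]
hole [357.5 166.8] [617.3 170.3] [15.5 16.3]
edge deg -24.55 res 0.09 (np.float32(580.0415), np.float32(227.54088))
edge deg -24.58 res 0.16 (np.float32(500.82452), np.float32(110.60108))
edge deg 65.52 res 0.14 (np.float32(455.48056), np.float32(211.63977))
edge deg 65.55 res 0.14 (np.float32(655.1832), np.float32(120.97306))
[[502.7 153.7  50.5]]
[[597.4 118.1  50.5]]
[[617.7 169.5  50.5]]
[[561.1 161.3  50.5]]
[580.08010844 124.27616602 184.96770451] tip [[580.3 126.5 126. ]]
```

View pics/crop.png

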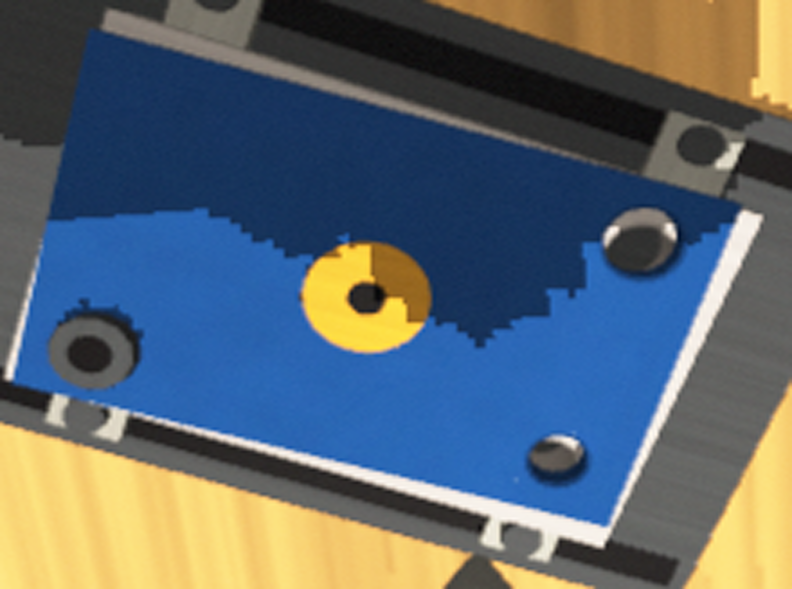

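Bed yaw −24.55°, cover swing ≈0.051 rad, mould offset ≈ +7.6 mm; lower drift hole ≈(617.8,164.5), lower bolt hole ≈(594.8,114.2). The pin tip in view agrees with the TCP. I'll feel into the overlap of the two drift holes.

```bash
cat >> h.py <<'E'
def step(p,F0,speed=20,lim=8):
    hit=bot.servo_line(list(p),speed=speed,until_force=lim); s=bot.read_state(); f=s["ft_force"]-F0
    print(round(s["clock"],1),"cmd",np.round(p,1),"at",s["ee_pos"].round(1),"F",f.round(1),hit,flush=True); return f,hit,s
E
python3 - <<'E'
from h import *
q=down(np.radians(-5)); m=np.array([617.5,167.4])
bot.move_to([*m,125],q); bot.dwell(.2)
F0=bot.read_state()["ft_force"]; np.save("F0.npy",F0); print(F0)
for z in(114,108,104,100,97,94):
    f,hit,s=step([*m,z],F0,25)
    if hit or f[2]>8: break
E
```

```text
[-0.13740297  0.41617282 -1.91596999]
10.7 cmd [617.5 167.4 114. ] at [617.5 167.4 114. ] F [ 0.5 -0.9  0.3] False
11.1 cmd [617.5 167.4 108. ] at [617.4 167.4 107.8] F [-0.6 -1.   0.9] False
11.4 cmd [617.5 167.4 104. ] at [617.4 167.4 103.8] F [1.  0.4 1.5] False
11.7 cmd [617.5 167.4 100. ] at [617.4 167.3  99.7] F [0.4 0.  0.2] False
11.9 cmd [617.5 167.4  97. ] at [617.4 167.4  96.8] F [ 1.1  0.2 -0.3] False
12.2 cmd [617.5 167.4  94. ] at [617.4 167.5  93.8] F [0.  1.5 0.6] False
```

```bash
python3 - <<'E'
from h import *
F0=np.load("F0.npy"); a=np.array([617.5,167.4]); b=np.array([617.8,164.5])
for k,z in zip((0,.35,.7,1,1,1),(92.5,91,89.5,88,86.5,85)):
    f,hit,s=step([*(a+k*(b-a)),z],F0,15,10)
    if f[2]>14 or np.hypot(*f[:2])>16: break
E
```

```text
12.5 cmd [617.5 167.4  92.5] at [617.6 167.6  92.6] F [1.4 2.7 0.4] False
12.7 cmd [617.6 166.4  91. ] at [617.8 166.8  91.3] F [0.2 5.1 3. ] False
13.0 cmd [617.7 165.4  89.5] at [617.9 165.9  89.9] F [0.6 5.1 4.1] False
13.3 cmd [617.8 164.5  88. ] at [617.9 165.1  88.2] F [1.7 6.1 2.2] False
13.5 cmd [617.8 164.5  86.5] at [618.  165.1  86.7] F [1.9 7.1 2.6] False
13.8 cmd [617.8 164.5  85. ] at [617.9 165.1  85.2] F [1.2 6.3 1.7] False
```

```bash
python3 - <<'E'
from h import *
F0=np.load("F0.npy"); b=np.array([617.8,164.2])
for z in np.arange(83.8,73,-1.2):
    f,hit,s=step([*b,z],F0,12,10)
    if f[2]>20 or np.hypot(*f[:2])>18: break
E
```

```text
14.0 cmd [617.8 164.2  83.8] at [618.  164.9  84.1] F [1.  7.5 1.2] False
14.3 cmd [617.8 164.2  82.6] at [618.  164.9  82.9] F [2.  7.  3.6] False
14.5 cmd [617.8 164.2  81.4] at [618.  164.9  81.7] F [0.7 7.  2.5] False
14.8 cmd [617.8 164.2  80.2] at [618.  164.9  80.5] F [1.  6.9 1.9] False
15.0 cmd [617.8 164.2  79. ] at [618.  164.9  79.3] F [0.7 6.9 2.1] False
15.3 cmd [617.8 164.2  77.8] at [618.  164.9  78.1] F [1.4 7.6 3. ] False
15.5 cmd [617.8 164.2  76.6] at [618.  164.9  76.9] F [1.7 6.8 2.2] False
15.8 cmd [617.8 164.2  75.4] at [618.1 164.9  76.6] F [-2.9  7.3 10.3] False
16.0 cmd [617.8 164.2  74.2] at [618.2 165.   76.5] F [-8.   4.1 20.2] False
```

```bash
python3 - <<'E'
from h import *
F0=np.load("F0.npy"); b=np.array([617.9,164.4])
f,_,_=step([*b,73.6],F0,8,10); bot.dwell(.3); f=bot.read_state()["ft_force"]-F0; print(f)
step([*b,76.2],F0,12,40)
bot.move_gripper(40); s=bot.read_state();print(s["ee_pos"],s["ft_force"]-F0,s["grip_width"])
bot.servo_line([*b,135],speed=120)
p=np.array([617.9,165,135]); bot.move_to([590,110,195],down(np.radians(-5))); bot.dwell(.2); wrist("w_m3"); print(bot.read_state()["clock"])
im=cv2.imread("pics/w_m3.png"); cv2.imwrite("pics/w_m3c.png",im[0:320])
E
```

```text
16.3 cmd [617.9 164.4  73.6] at [618.2 165.   76.4] F [-11.5   3.3  27. ] False
[-12.48520417   3.15983836  26.32368476]
16.9 cmd [617.9 164.4  76.2] at [618.  165.   76.7] F [-0.7  5.5  4.7] False
[617.89413371 164.12771894  76.11601542] [ 0.6781728  -0.23007539  1.83938302] 39.891166686307486
18.6167
```

View pics/w_m3c.png

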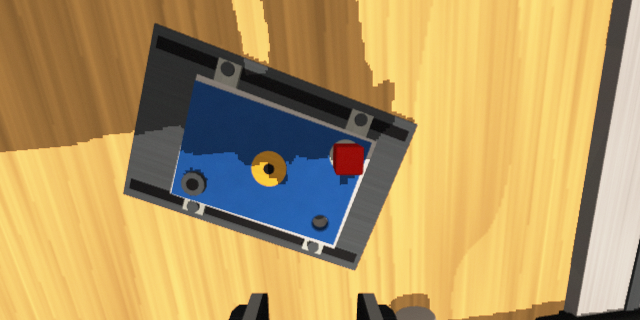

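```bash
python3 - <<'E'
from h import *
c=dict(np.load("w_m3.npz")); im=c["image"]
b=im[...,0].astype(int);r=im[...,2].astype(int)
blue=((b>r*1.6+15)).astype(np.uint8); blue[:,400:]=0; blue[280:]=0
cs,_=cv2.findContours(blue,cv2.RETR_CCOMP,cv2.CHAIN_APPROX_NONE)
for k in cs:
    if 60<cv2.contourArea(k)<2000:
        e=cv2.fitEllipse(plane(c,k[:,0],50.5,c)[:,:2].astype(np.float32)); print("hole",k[:,0].mean(0).round(1),np.array(e[0]).round(1),np.array(e[1]).round(1))
big=max(cs,key=cv2.contourArea); w=plane(c,big[:,0],50.5,c)[:,:2].astype(np.float32); print("cover",cv2.minAreaRect(w))
m=masks(im)["red"]; m[200:]=0; q=cloud(c,m,c); print("red z",np.percentile(q[:,2],[10,50,90]).round(1))
t=np.zeros((480,640),bool);v,u=np.nonzero(m&(c["depth"]>0)); t[v,u]=q[:,2]>86
print("top",plane(c,np.argwhere(t)[:,::-1],88.5,c).mean(0).round(1)); 
m=blue>0; print("cover z",np.median(cloud(c,m,c)[:,2]))
# lower-left bed long edge as before for the angle
E
```

```text
hole [319.7 221.2] [595.9 115.6] [10.7 12.6]
hole [192.9 182.8] [502.2 154.2] [18.8 20.6]
hole [268.3 168.3] [560.7 160. ] [27.8 28.1]
cover ((560.8970947265625, 160.35595703125), (83.76789855957031, 132.19190979003906), 66.37947845458984)
red z [84.  89.5 90.4]
top [618.1 165.7  88.5]
cover z 51.70380429698969
```

Cover drawn in line (handle top z ≈88.3 after bias, so the collar is seated). Now the bolt.

```bash
python3 - <<'E'
from h import *
q=down(np.radians(4.3)); p=np.array([481.2,-163.3,0])
bot.move_to(p+[0,0,130],q); bot.servo_line(p+[0,0,65.5],speed=80,until_force=10)
print(bot.read_state()["ee_pos"].round(1))
bot.move_gripper(10,grip_force=100); s=bot.read_state();print(s["grip_width"],s["ft_force"].round(1))
bot.servo_line(p+[0,0,130],speed=100)
m=np.array([595.3,114.9]); q=down(np.radians(0))
bot.move_to([*m,150],q); bot.dwell(.25); wrist("w_m4")
F0=bot.read_state()["ft_force"]; np.save("F0.npy",F0); print(F0,bot.read_state()["grip_width"])
bot.servo_line([*m,112],speed=60,until_force=10)
for z in(110,108,106,104,102,100,98,96):
    f,hit,s=step([*m,z],F0,15,8)
    if hit or f[2]>8: break
E
```

```text
[ 481.5 -163.4   65.9]
16.274215639247622 [-1.1 -0.5  5.4]
[ 0.89444587  0.62091761 -1.03190543] 16.619347015459002
24.4 cmd [595.3 114.9 110. ] at [595.3 114.9 110.1] F [-0.8  0.4 -0.4] False
24.7 cmd [595.3 114.9 108. ] at [595.3 114.9 107.9] F [-1.3 -0.1  0.1] False
24.9 cmd [595.3 114.9 106. ] at [595.2 114.9 105.8] F [-2.4  0.2 -0.9] False
25.2 cmd [595.3 114.9 104. ] at [595.2 114.9 103.9] F [-0.8 -0.5 -0.9] False
25.5 cmd [595.3 114.9 102. ] at [595.2 114.9 101.9] F [-0.3  0.5 -0.4] False
25.8 cmd [595.3 114.9 100. ] at [595.3 114.9  99.9] F [-0.8 -1.1 -0.6] False
26.1 cmd [595.3 114.9  98. ] at [595.2 114.9  97.9] F [-0.8 -0.6 -0.4] False
26.4 cmd [595.3 114.9  96. ] at [595.3 114.9  95.9] F [-0.5 -1.  -0.2] False
```

View pics/w_m4.png

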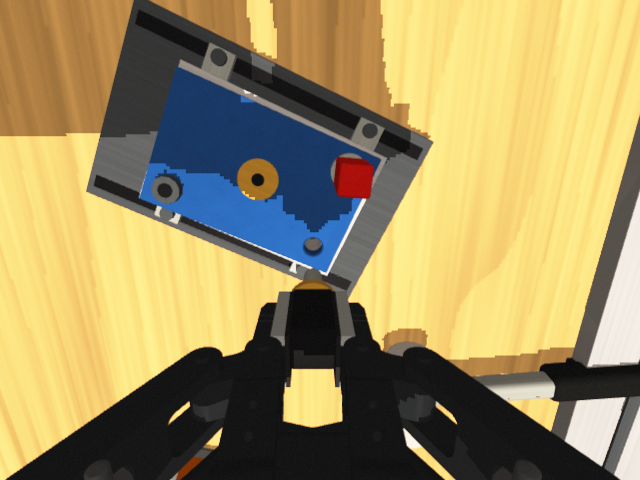

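Bolt is held straight (tip at (313,275), hole (313,244)), and its tip is now through the cover without contact. Continuing.

```bash
python3 - <<'E'
from h import *
F0=np.load("F0.npy"); m=np.array([595.3,114.9])
for z in(94.5,93,91.5,90,88,86,84,82,80,78,77,76,75,74):
    f,hit,s=step([*m,z],F0,15,9)
    if f[2]>14 or np.hypot(*f[:2])>10: break
E
```

```text
26.6 cmd [595.3 114.9  94.5] at [595.3 114.8  94.4] F [-1.1 -1.8 -0.8] False
26.9 cmd [595.3 114.9  93. ] at [595.2 114.7  92.8] F [-0.5 -3.3 -1.6] False
27.1 cmd [595.3 114.9  91.5] at [595.3 114.7  91.3] F [-1.2 -3.4 -1.5] False
27.4 cmd [595.3 114.9  90. ] at [595.3 114.8  89.9] F [-1.4 -4.3 -1.9] False
27.6 cmd [595.3 114.9  88. ] at [595.2 114.8  87.8] F [-1.1 -5.5 -1.4] False
27.9 cmd [595.3 114.9  86. ] at [595.3 114.8  85.9] F [-0.3 -5.2 -0.5] False
28.2 cmd [595.3 114.9  84. ] at [595.3 114.8  83.9] F [-1.4 -6.1 -0.3] False
28.5 cmd [595.3 114.9  82. ] at [595.3 114.8  81.9] F [-1.7 -5.3 -0.6] False
28.8 cmd [595.3 114.9  80. ] at [595.2 114.8  79.9] F [-1.6 -5.7  0.1] False
29.1 cmd [595.3 114.9  78. ] at [595.3 114.8  77.9] F [-0.6 -5.8 -0.2] False
29.3 cmd [595.3 114.9  77. ] at [595.3 114.7  77. ] F [-1.4 -6.4  0.6] False
29.6 cmd [595.3 114.9  76. ] at [595.4 114.7  76.7] F [-5.8 -6.6  7.2] False
29.8 cmd [595.3 114.9  75. ] at [595.4 114.8  76.6] F [-9.9 -7.8 16.7] False
```

Seated at 76.6. Ease off, release, retreat and check.

```bash
python3 - <<'E'
from h import *
F0=np.load("F0.npy"); m=np.array([595.3,114.6])
step([*m,76.4],F0,12,40)
bot.move_gripper(36); s=bot.read_state();print(s["ee_pos"],s["ft_force"]-F0)
bot.servo_line([*m,135],speed=120)
bot.move_to([590,100,210],down(0)); bot.dwell(.4); c,s=wrist("w_m5"); print(s["clock"])
roi=np.zeros((480,640),bool); roi[100:280,100:400]=1
P=cloud(c,roi,s)
for n,xy in(("drift",(618,165.3)),("bolt",(595.3,114.8))):
    q=P[np.hypot(*(P[:,:2]-xy).T)<7]; q=q[q[:,2]>80]; print(n,len(q),np.median(q[:,2]) if len(q) else None)
print("cover z",np.median(cloud(c,masks(c["image"])["blue"]&roi,s)[:,2]))
i=cv2.cvtColor(c["image"],cv2.COLOR_BGR2RGB); c2=bot.read_camera("side"); cv2.imwrite("pics/end.png",np.hstack([cv2.resize(c["image"][40:300,90:440],(400,297)),cv2.resize(c2["image"][170:350,160:400],(396,297))]))
a=dict(np.load("side0.npz"))["image"]; print("side diff mallet/tube/bin",[int(cv2.absdiff(a,c2["image"])[y0:y1,x0:x1].max()) for x0,x1,y0,y1 in((335,420,200,275),(455,505,278,325),(110,195,178,235))])
E
```

```text
30.1 cmd [595.3 114.6  76.4] at [595.3 114.7  76.7] F [-4.6 -5.   5.6] False
[595.39346182 114.90740113  76.39487079] [-0.87964328 -0.53930478  0.77094503]
31.8583
drift 354 89.76167620370435
bolt 288 89.74234978652225
cover z 51.689260625354734
side diff mallet/tube/bin [14, 14, 68]
```

View pics/end.png

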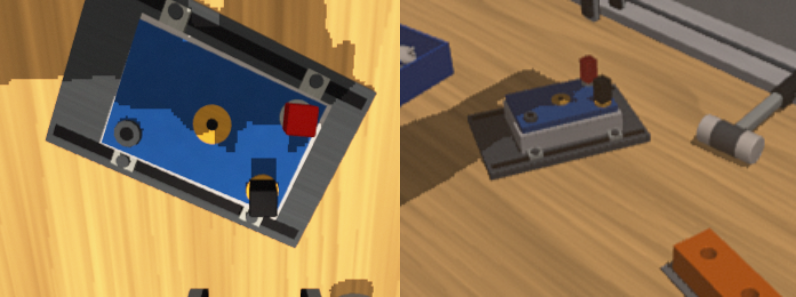

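Both handles stand 38.1 mm above the cover, as they should when seated. The red and black pins are in and the rack is empty.

```bash
python3 -c "
from rig import bot
bot.finish_job()"
```

```text
the job is handed in; nothing more can be done
```

The job is handed in: the drift pin is pressed home and left in, the cover is drawn into line, and the bolt is fully home in the smaller hole. It took about 32 s of robot time. `finish_job` gives no verdict, so these are my own last checks:

- **Drift pin:** I felt it in through the overlap of the two holes. It stopped at a wrist height of 76.4 mm, matching the 76.4 mm expected. Peak push was about 27 N down with 12 N sideways, about 30 N in all.
- **Bolt:** it stopped at 76.6 mm. Peak push was about 17 N down with 13 N sideways.
- **Seating after release:** both handle tops measured 38.1 mm above the cover, where 38 mm means the collar is flat on it.
- **Cover line:** before the bolt went in, the cover still read about 0.016 rad off, roughly the play the drift pin leaves. I did not measure the angle again afterwards.
- **Bystanders:** the mallet and tube areas of the side view are almost unchanged from the start. The bin's area changed more, probably because of the arm's shadow. The arm never went near the bin, but I did not check its position separately.

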